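# Set the left-hand-threaded length stop to a sample board

## Task

Set the sliding stop of the cutting fence to the length of the sample board: its red wing knob has a LEFT-HAND thread, so turn it clockwise (seen from above) until the stop is free, then slide the stop up gently until its sprung red pad presses lightly on the free end of the board. Clamp it there, firmly but not forced, by turning the knob anticlockwise, and let go, leaving the pad touching the board. Do not drag the stop while it is clamped, do not push the board hard or shift it, and leave everything else on the bench where it is.

Things in the scene. Friction and masses are not known exactly. Their poses are not given: they have to be found in the camera images.
- fence: fence, fixed to the bench: brown bed 170 (x) x 560 (y) x 18 mm thick, origin at the centre of its underside, z up. Along its y runs an aluminium track 40 mm wide, top 50 mm above the bench, centred at fence x = -30 mm. At its +y end a blue end block (85 x 30 x 34 mm on the bed), against which the sample board rests
- stop: dark steel stop that slides along the track (fence y). Origin on the knob's axis at the level of the track's top; block 60 mm long (y), top 21 mm above the origin; on its fence +x side a foot reaches down beside the track and carries a red pad that looks to fence +y. Axes parallel to the fence's. When free it slides with about 1 N; clamped, it holds against some 30 N
- stop_face (a point): centre of the stop's sprung red pad (36 mm wide, 36 mm high, its front stands 5 mm proud of the steel foot): this point lies on the pad's front as it stands unpressed, 47 mm in fence x and 35 mm in y from the stop's origin, 35 mm above the bench; moves with the stop; axes parallel to the fence's. The pad gives 1.5 N per mm, up to 5 mm, then it is solid
- knob_grip (a point): centre of the red wing of the knob, on its vertical turning axis, 55 mm above the stop's origin. The wing is a bar 54 mm long (along this point's x) x 16 mm thick (its y) x 24 mm high, on a 15 mm stem; 22 mm of free height between wing and stop block. It turns with the knob and does not rise
- knob (a joint): knob angle in rad, growing clockwise seen from above = loosening (left-hand thread). 0: the clamp just lets go; clearly free from +0.1 up (end of travel +0.9); below 0 clamped, clamping force and turning torque growing steadily (about 45 N and 0.2 to 0.4 N m at -1). It starts clamped at -1.2 to -0.8; -0.8 to -1.2 is firm, below -1.8 is overtightened. Free, it turns with about 0.03 N m
- board: sample board, loose, about 0.28 kg, pale wood with a dark stripe, 70 mm (x) wide, 22 mm thick, lying on the bed along the track with its +y end at the end block. Its LENGTH differs each time, 185 to 220 mm, and is not reported: the origin lies on the underside, 75 mm from the end-block end; the free end is therefore 110 to 145 mm from the origin towards fence -y, to be found by eye or by feel. Axes parallel to the fence's. The end block backs it
- tape: bystander, loose: yellow tape measure, 70 x 34 x 62 mm, standing; leave alone
- brush: bystander, loose: glue brush with a red handle, 215 mm long, lying; leave alone
- square: bystander, loose: combination square, 260 mm steel blade with blue stock, lying; leave alone
- glue: bystander, loose: white glue bottle with orange cap, 64 mm across, 190 mm tall, standing; leave alone
- offcut_a: bystander, loose: pale wooden offcut 90 x 60 x 22 mm; leave alone
- offcut_b: bystander, loose: dark wooden offcut 70 x 120 x 22 mm; leave alone
- clamp: bystander, loose: bar clamp with red handle, 360 mm long, lying; leave alone
- pencil: bystander, loose: flat red carpenter's pencil, 15 x 150 x 7 mm, lying on top of the sample board; leave alone
Not all that is in view belongs to the job. Leave any blue, purple or turquoise look-alike of the board alone.

How it is judged:
By the outcome, as a careful person would: the job done as asked, in the order asked, and still so for the second after the job is handed in, with the robot touching nothing.
It also fails if it takes over 48 s, if anything falls off the work surface, if the arm or the gripper's body presses on something with over 40 N, if the wrist force passes 120 N, or if a joint passes its speed limit or range.

## Robot

A 7-joint arm with a two-finger parallel gripper is mounted at the origin on the work surface. World frame = base frame: x ahead of the robot, y to its left, z up, the work surface at z = 0. Lengths are in m, angles in rad, forces in N, time in s.
With the tool pointing down it reaches from about 0.4 to 0.9 m from the base axis. Payload 5.5 kg.
Tool frame: the origin (TCP) lies midway between the tips of the shut fingers; the grasp point (between the pads) lies 19 mm behind it (manip.grip_depth is the distance from the TCP to the grasp point, in m); z points along the fingers, x is the direction in which the jaws open and shut, and the axes are right-handed (so a half turn about z gives the same grasp; the last joint's range is limited). The gripper opens to 92 mm and grips with 3 to 60 N. Pads are 19 mm wide; open, the fingers measure 130 mm over their backs; the gripper's body (75 mm by 190 mm) begins 47 mm behind the grasp point.
Start: joints at [-1.06, 0.501, -0.427, 1.55, 0.221, 1.138, -0.21], TCP at [0.159, 0.63, 0.227] pointing down, gripper open.
Joint ranges: [-2.88, 2.88], [-0.31, 2.03], [-1.54, 1.56], [0.2, 2.42], [-1.41, 4.55], [0.19, 2.02], [-2.57, 2.57]. Speed limits (rad/s): [2.57, 2.57, 3.14, 3.14, 3.14, 3.14, 3.14].

## Interface

Orientations are given as a unit quaternion [x, y, z, w].
In Python, from bench import manip, effector, viewer gives the robot as it stands. Calls block until the motion is done:
- manip.move_pose(position, orientation): joint-space move of the TCP to a pose.
- manip.servo_line(position, ori=None, vel=0.15): straight line of the TCP; ori=None keeps the orientation; vel is the mean speed in m/s.
- manip.movej(angles): joint-space move.
- effector.open_jaws() and effector.close(f_grip=None): open the fingers fully, or close them until they stop; f_grip is the grip in N (None keeps the last).
- manip.sleep(seconds).
- manip.solve_ik(position, orientation): joint angles nearest the present ones, or None.
- viewer.get_image(name): name is "scene" or "side" or "wrist"; returns the picture (400x640x3 uint8, red, green, blue); there is no depth.
- viewer.get_calibration(name): a dict with "vfov" (degrees; the focal length in pixels is half the picture's height over the tangent of half this angle, whatever the lens; pixels are square), "cx", "cy" (the principal point, pixels), "eye" and "attitude" of the camera in the world. Camera axes: x right, y down, z forward; pixel columns grow to the right and rows downward; lengths in m; the calibration is good to about 2 mm. The wrist camera is an equidistant fisheye: a pixel r from the principal point sees the ray r / f radians off the axis. A picture is of the moment at which its call begins: read the wrist's pose just before it. get_calibration takes no time and is no camera call; for the wrist camera it gives the pose at the moment of the call.
A pose or a line that the arm cannot do raises manip.PlanningError and nothing moves.
- manip.hand_in(): hands the job in, once; it reports no verdict.
Readings, each from a call of its own:
- manip.current_clock(): time.
- manip.current_q(): joint angles.
- manip.current_joint_velocities(): joint speeds.
- manip.current_tau(): joint torques, N m.
- manip.current_tool_pos(): TCP position.
- manip.current_tcp_rot(): TCP orientation.
- manip.current_force(): force on the tool from outside, world axes, zero at the start.
- manip.current_wrist_torque(): the same for the moment, N m.
- manip.current_finger_gap(): finger opening in m.
Only numpy, scipy, OpenCV 4.12 (cv2) and the standard library are available. Lean on these libraries where they do the work, as an engineer would, in place of code of your own. Each camera call takes 0.05 s, during which the arm holds its last target. There are 200 camera calls.

## Working session

There is one attempt and no reset: what is moved stays moved. The work goes in short steps, each a Python script; the robot and the scene stay as the last script left them, time stands still between calls to the robot, and variables do not carry over. Pictures are saved under pics/ and viewed, about 8 in all and at most 12, crops included, and the job is handed in when it is done.

```bash
mkdir -p pics; ls; python3 - <<'E'
from bench import manip, effector, viewer
import cv2
for n in ("scene","side","wrist"):
    im=viewer.get_image(n); cv2.imwrite(f"pics/{n}0.png",im[:,:,::-1]); print(n,viewer.get_calibration(n))
print(manip.current_clock(),manip.current_tool_pos(),manip.current_tcp_rot(),manip.grip_depth)
E
```

```text
pics
scene {'vfov': 51.15145309996259, 'cx': 318.5940409865097, 'cy': 199.51606945878208, 'eye': array([1.0048047 , 0.34217843, 1.18097118]), 'attitude': array([ 0.4469373 ,  0.85875991, -0.2197714 , -0.12032871])}
side {'vfov': 45.817350301860216, 'cx': 321.28190375584296, 'cy': 196.8700796360498, 'eye': array([-0.20525151,  0.99999678,  1.56335191]), 'attitude': array([-0.27697996,  0.89992552, -0.32103486,  0.10174864])}
wrist {'vfov': 65.70646984690485, 'cx': 320.88273615729554, 'cy': 201.71610332560584, 'eye': array([0.08494772, 0.64827504, 0.38420019]), 'attitude': array([0.78080435, 0.60807985, 0.08783711, 0.11343769])}
0.15 [0.15935322 0.62961706 0.22591463] [ 7.89076121e-01  6.14294988e-01 -5.90709396e-04  4.41149041e-04] 0.0188
```

View pics/scene0.png

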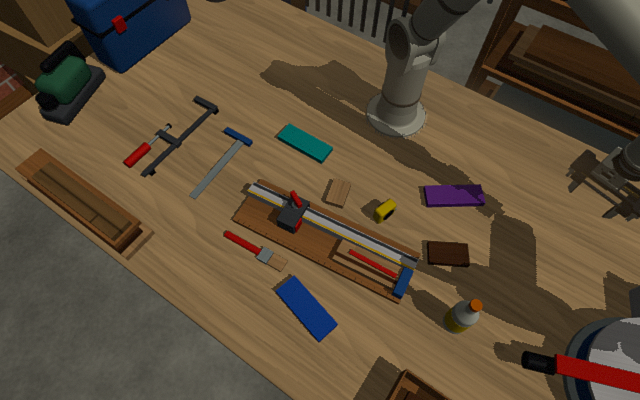

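View pics/side0.png

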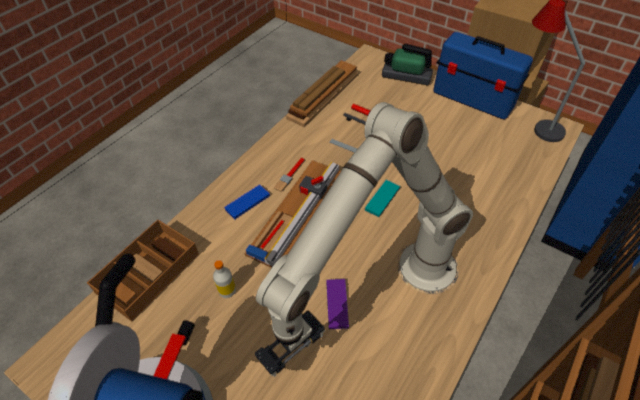

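The scene view shows the fence running from about (245,195) to (410,285). The blue end block is at (402,283), the stop with its red knob is near (292,210), and the pale board with the red pencil is near (370,262). The blue (307,307), purple (453,195) and turquoise (305,143) boards are look-alikes. The pale one lying on the bed against the end block is the sample board. I'll enlarge that area to confirm.

```bash
python3 - <<'E'
import cv2
im=cv2.imread("pics/scene0.png")[170:310,225:425]
cv2.imwrite("pics/crop1.png",cv2.resize(im,None,fx=4,fy=4,interpolation=cv2.INTER_CUBIC))
E
```

```text
(no output)
```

View pics/crop1.png

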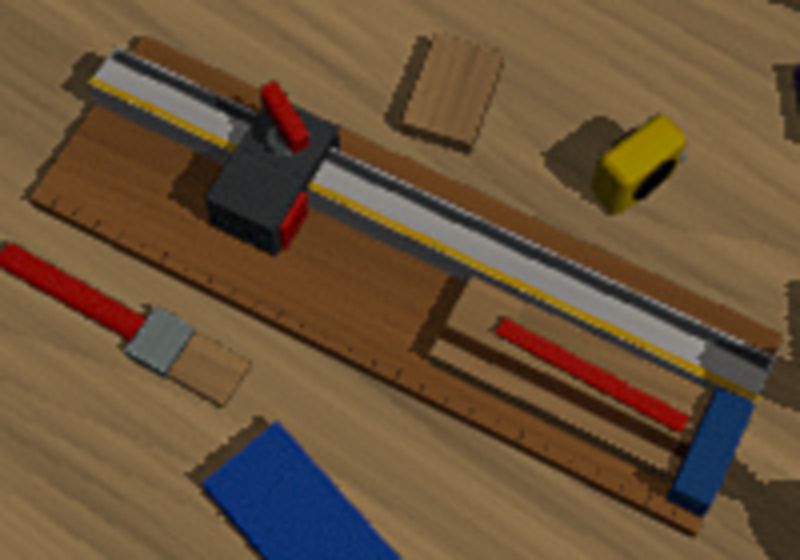

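```bash
cat > h.py <<'E'
import numpy as np
from scipy.spatial.transform import Rotation as R
def ray(cal,uv,fish=False):
    f=200/np.tan(np.radians(cal['vfov'])/2)
    d=np.array([uv[0]-cal['cx'],uv[1]-cal['cy']])/f
    if fish:
        r=np.linalg.norm(d); v=np.array([*(d/max(r,1e-9)*np.sin(r)),np.cos(r)])
    else: v=np.array([*d,1.])
    return R.from_quat(cal['attitude']).apply(v)
def at_z(cal,uv,z,fish=False):
    v=ray(cal,uv,fish); e=np.array(cal['eye']); return e+v*(z-e[2])/v[2]
E
python3 - <<'E'
from bench import viewer
from h import *
from scipy.optimize import least_squares
cal=viewer.get_calibration("scene")
c=lambda u,v,z: at_z(cal,(225+u/4,170+v/4),z)[:2]
F=[((85,-280),c(32,200,.018)),((-85,-280),c(143,38,.018)),((85,280),c(697,530,.018)),((-85,280),c(780,335,.018)),]
def w(p,a): 
    C,S=np.cos(p[2]),np.sin(p[2]); return np.array([p[0]+C*a[0]-S*a[1],p[1]+S*a[0]+C*a[1]])
res=lambda p:np.concatenate([w(p,np.array(a)/1000)-b for a,b in F])
s=least_squares(res,[.5,.3,0]);p=s.x
print(p,s.fun.round(4))
inv=lambda q:(np.array([[np.cos(p[2]),np.sin(p[2])],[-np.sin(p[2]),np.cos(p[2])]])@(np.array(q)-p[:2])).round(4)
for n,a in dict(trk1=(90,80,.05),trk2=(118,50,.05),yel=(755,397,.05),w1=(267,88,.117),w2=(300,145,.117),pad1=(305,195,.053),blk=(335,145,.071),eb1=(712,392,.052),eb2=(752,400,.052),eb4=(670,495,.052),bd1=(470,280,.04),bd2=(445,335,.04),bd3=(430,350,.04)).items(): print(n,c(*a).round(4),inv(c(*a)))
E
```

```text
[0.56308353 0.07175188 0.12823478] [ 0.0026 -0.0034 -0.0016 -0.003   0.0022  0.0033 -0.0032  0.0031]
trk1 [ 0.5837 -0.2081] [-0.0154 -0.2802]
trk2 [ 0.5497 -0.2076] [-0.049  -0.2754]
yel [0.5135 0.3434] [-0.0144  0.2757]
w1 [ 0.5391 -0.0651] [-0.0413 -0.1327]
w2 [ 0.5634 -0.0174] [-0.011  -0.0884]
pad1 [ 0.5692 -0.0108] [-0.0045 -0.0827]
blk [ 0.5292 -0.0114] [-0.0442 -0.0781]
eb1 [0.5287 0.3166] [-0.0028  0.2472]
eb2 [0.5176 0.3427] [-0.0105  0.2746]
eb4 [0.6104 0.3293] [0.0799 0.2494]
bd1 [0.5506 0.1264] [-0.0054  0.0558]
bd2 [0.5975 0.1354] [0.0422 0.0587]
bd3 [0.6134 0.1329] [0.0577 0.0542]
```

```bash
cat >> h.py <<'E'
YAW=.1282; P=np.array([.5631,.0718])
FX=np.array([np.cos(YAW),np.sin(YAW)]); FY=np.array([-np.sin(YAW),np.cos(YAW)])
def w(x,y): return P+FX*x+FY*y
def inv(q): d=np.array(q)[:2]-P; return np.array([d@FX,d@FY])
def down(deg): a=np.radians(deg)/2; return [np.cos(a),np.sin(a),0,0]
E
python3 - <<'E'
from bench import manip,viewer
from h import *
import cv2
k=w(-.030,-.110); k2=w(-.03,.02); print(k)
for a0 in (-27,153):
    for pos,a in ((k,a0),(k,a0-75),(k2,a0-75),(k2,a0)):
        q=manip.solve_ik([*pos,.086],down(a)); print(a, None if q is None else np.round(q,2))
h=w(-.02,-.06)
for a in (153,):
    manip.move_pose([*h,.26],down(a)); 
cal=viewer.get_calibration("wrist"); im=viewer.get_image("wrist")
np.save("cal1.npy",cal,allow_pickle=True)
cv2.imwrite("pics/w1.png",im[:,:,::-1]); print(cal,manip.current_clock(),manip.current_q(),manip.current_force())
E
```

```text
[ 0.54740959 -0.04113277]
-27 [-0.15  0.48  0.22  1.93 -0.15  0.74 -0.31]
-102 [-0.34  0.51  0.46  1.94 -0.32  0.76 -1.47]
-102 [-0.49  0.48  0.34  1.96 -0.23  0.74 -1.79]
-27 [-0.33  0.46  0.14  1.96 -0.09  0.73 -0.6 ]
153 [ 0.23  0.49 -0.26  1.92  0.17  0.76  2.55]
78 [ 0.03  0.47 -0.01  1.93  0.01  0.74  1.38]
78 [-0.09  0.46 -0.15  1.95  0.1   0.74  1.06]
153 [ 0.11  0.49 -0.4   1.94  0.27  0.76  2.23]
{'vfov': 65.70646984690485, 'cx': 320.88273615729554, 'cy': 201.71610332560584, 'eye': array([ 0.51619316, -0.05824894,  0.41824334]), 'attitude': array([0.23037064, 0.96237768, 0.14017744, 0.03329961])} 2.8 [ 0.05683801  0.26471837 -0.14932374  1.77276364  0.04315761  1.10732646
  2.56505068] [-0.46575555 -0.06078854 -0.1170645 ]
```

View pics/w1.png

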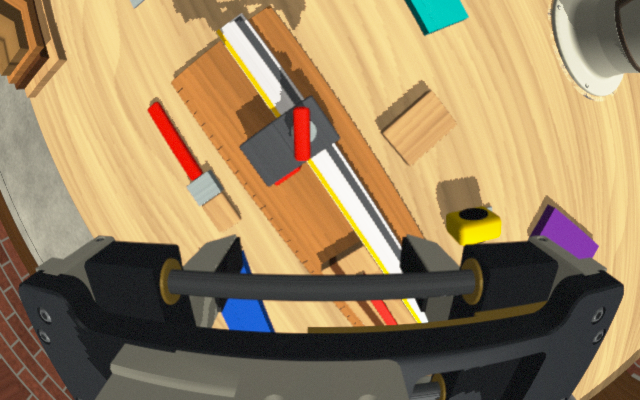

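The wrist view shows the wing from (302,109) to (302,159) and the stop's red pad at (288,176). The board's free end is near (340,252), partly hidden by the gripper. The other grasp direction (-27°) leaves joint 7 more room, and its view from the other side should show the board end.

```bash
python3 - <<'E'
from bench import manip,viewer
from h import *
import cv2
cal=np.load("cal1.npy",allow_pickle=True).item()
a=at_z(cal,(302,109),.117,True)[:2];b=at_z(cal,(302,159),.117,True)[:2]
print(a,b,inv((a+b)/2),np.degrees(np.arctan2(*(b-a)[::-1])),np.linalg.norm(b-a))
h=w(-.03,-.08)
manip.move_pose([*h,.24],down(-27))
cal=viewer.get_calibration("wrist"); im=viewer.get_image("wrist")
np.save("cal2.npy",cal,allow_pickle=True)
cv2.imwrite("pics/w2.png",im[:,:,::-1]); 
cv2.imwrite("pics/w2b.png",cv2.resize(im[:260,180:460,::-1],None,fx=2.3,fy=2.3,interpolation=cv2.INTER_CUBIC)); 
print(manip.current_clock(),manip.current_q())
E
```

```text
[ 0.530772   -0.06922247] [ 0.55335459 -0.02568917] [-0.03611082 -0.11558764] 62.58228934961388 0.04904204112212247
4.9583 [-0.98904927  0.63044538  1.36248874  1.84511558 -0.65910009  1.22860704
  0.10971574]
```

View pics/w2b.png

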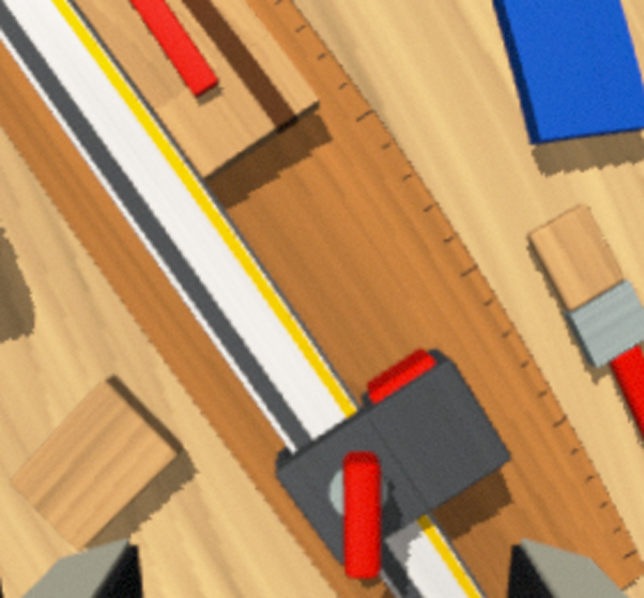

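```bash
python3 - <<'E'
from bench import manip,viewer
from h import *
cal=np.load("cal2.npy",allow_pickle=True).item()
g=lambda u,v,z: at_z(cal,(180+u/2.3,v/2.3),z,True)[:2]
for n,t in dict(b1=(205,178,.04),b2=(318,102,.04),w1=(362,453,.117),w2=(362,577,.117),p1=(370,390,.053),p2=(428,352,.053),t1=(278,468,.071),t2=(443,350,.071),t3=(510,455,.071)).items(): q=g(*t); print(n,q.round(4),inv(q).round(4))
a,b=g(362,453,.117),g(362,577,.117); print((a+b)/2,inv((a+b)/2),np.degrees(np.arctan2(*(a-b)[::-1])),np.linalg.norm(a-b))
manip.movej([-0.15,.40,.22,1.75,-.15,.9,-.31])
k=w(-.033,-.111)
print(manip.solve_ik([*k,.14],down(-27.5)).round(3),manip.current_tool_pos(),manip.current_clock())
E
```

```text
b1 [0.5445 0.1214] [-0.0121  0.0515]
b2 [0.6118 0.1298] [0.0557 0.0513]
w1 [ 0.5565 -0.0201] [-0.0183 -0.0903]
w2 [ 0.5319 -0.0706] [-0.0491 -0.1372]
p1 [ 0.5692 -0.0105] [-0.0045 -0.0824]
p2 [ 0.6031 -0.0062] [ 0.0297 -0.0825]
t1 [ 0.5136 -0.0212] [-0.061  -0.0859]
t2 [ 0.6086 -0.0052] [ 0.0353 -0.0822]
t3 [ 0.6172 -0.0664] [ 0.036 -0.144]
[ 0.5441912  -0.04535789] [-0.03373216 -0.11377897] 64.05779563651046 0.056082228949085225
[-0.164  0.396  0.237  1.909 -0.121  0.851 -0.345] [ 0.62864876 -0.03066287  0.19789456] 6.0167
```

```bash
python3 - <<'E'
from bench import manip,viewer,effector
from h import *
k=w(-.032,-.1135)
manip.move_pose([*k,.14],down(-26.7)); 
manip.servo_line([*k,.087],vel=.08)
f0=manip.current_force().copy(); m0=manip.current_wrist_torque().copy()
effector.close(10); manip.sleep(.2)
print(k,manip.current_finger_gap(),manip.current_force()-f0,manip.current_wrist_torque()-m0,f0,m0,manip.current_clock(),manip.current_q().round(3),manip.current_tool_pos())
np.save("z.npy",np.r_[f0,m0])
import cv2
im=viewer.get_image("wrist"); cv2.imwrite("pics/w3.png",im[:,:,::-1])
E
```

```text
[ 0.54587348 -0.04485975] 0.01602296725827296 [-4.64151246  1.36119063  4.45703347] [0.45800474 1.0674768  0.14305567] [-0.48858168  0.00990408  0.44907268] [-0.11201227  0.09186018  0.009629  ] 8.675 [-0.142  0.476  0.217  1.937 -0.147  0.746 -0.305] [ 0.54473078 -0.04432981  0.08681197]
```

View pics/w3.png

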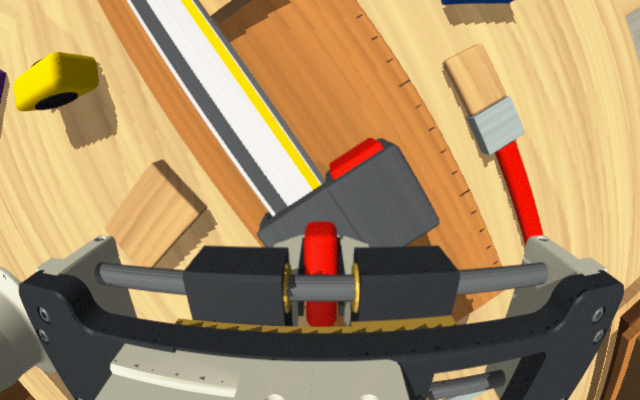

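```bash
cat >> h.py <<'E'
K=5000.
def rd(manip):
    z=np.load("z.npy"); return manip.current_force()-z[:3], manip.current_wrist_torque()-z[3:]
def heading(manip):
    v=R.from_quat(manip.current_tcp_rot()).apply([1,0,0]); return np.degrees(np.arctan2(v[1],v[0]))
E
python3 - <<'E'
from bench import manip,effector
from h import *
effector.close(45)
c=manip.current_tool_pos()[:2].copy(); a=-26.7
manip.servo_line([*c,.087],down(a),vel=.05)
for i in range(13):
    f,m=rd(manip); g=f[:2]/K; c=c+np.clip(g,-.0015,.0015)
    print(round(a,1),round(heading(manip),1),f.round(1),m[2].round(3),c.round(4),manip.current_clock().__round__(2))
    if i==12: break
    a-=6.2
    manip.servo_line([*c,.087],down(a),vel=.05)
print(manip.current_q().round(2),manip.current_tool_pos(),manip.current_finger_gap())
np.save("st.npy",np.r_[c,a])
E
```

```text
-26.7 -26.7 [-0.5  0.5  0.5] -0.009 [ 0.5447 -0.0442] 9.19
-32.9 -32.8 [ 1.9 -0.4 -4.5] -0.441 [ 0.5451 -0.0443] 9.45
-39.1 -38.9 [ 3.6 -1.6 -6.5] -0.39 [ 0.5458 -0.0446] 9.71
-45.3 -45.1 [ 2.  -1.2 -9.9] -0.349 [ 0.5462 -0.0449] 9.97
-51.5 -51.2 [  3.1  -3.2 -11.4] -0.254 [ 0.5468 -0.0455] 10.22
-57.7 -57.4 [  1.7  -1.1 -10. ] -0.2 [ 0.5471 -0.0457] 10.48
-63.9 -63.6 [  2.3  -1.5 -11.6] -0.124 [ 0.5476 -0.046 ] 10.74
-70.1 -69.8 [  0.8  -1.5 -11.1] -0.126 [ 0.5478 -0.0463] 11.0
-76.3 -76.0 [ -1.3   0.1 -11.9] -0.044 [ 0.5475 -0.0463] 11.26
-82.5 -82.2 [ -1.    0.4 -13.5] -0.025 [ 0.5473 -0.0462] 11.52
-88.7 -88.4 [ -0.1  -0.3 -16.7] -0.039 [ 0.5473 -0.0463] 11.78
-94.9 -94.6 [ -0.9   0.3 -17.9] 0.005 [ 0.5471 -0.0462] 12.03
-101.1 -100.8 [ -0.4   0.1 -19.4] -0.017 [ 0.547  -0.0462] 12.29
[-0.39  0.53  0.53  1.94 -0.37  0.77 -1.4 ] [ 0.54665002 -0.04608644  0.086619  ] 0.015901244802898507
```

```bash
python3 - <<'E'
from bench import manip,effector,viewer
from h import *
import cv2
c0=np.load("st.npy"); c=c0[:2]; a=c0[2]; z=.087
for i in range(4):
    z-=.0005; manip.servo_line([*c,z],down(a),vel=.02); f,m=rd(manip); print(z,f.round(1),m[2].round(3),manip.current_tool_pos().round(4))
    if f[2]>-4: break
s=0
for d in (.03,.03,.03,.02,.005):
    s+=d; p=c+FY*s; manip.servo_line([*p,z],vel=.06); manip.sleep(.05); f,m=rd(manip)
    c=c+FX*np.clip(f[:2]@FX/K,-.001,.001)
    print(round(s,3),'fx',(f[:2]@FX).round(2),'fy',(f[:2]@FY).round(2),f[2].round(1),inv(manip.current_tool_pos()).round(4),manip.current_clock())
    if f[:2]@FY<-3.5: break
np.save("st.npy",np.r_[c,a,z,s])
im=viewer.get_image("wrist");cv2.imwrite("pics/w4.png",im[:,:,::-1])
E
```

```text
0.0865 [ -2.6   0.2 -14.5] 0.038 [ 0.5467 -0.0461  0.0866]
0.086 [-5.  -0.6 -9. ] 0.019 [ 0.5467 -0.0462  0.0865]
0.08549999999999999 [-6.2  0.  -4.3] 0.033 [ 0.5468 -0.0464  0.0864]
0.08499999999999999 [-7.2  0.4 -1.1] 0.069 [ 0.5468 -0.0466  0.0864]
0.03 fx -7.29 fy 0.78 -1.1 [-0.0312 -0.085 ] 13.9917
0.06 fx -4.73 fy 1.23 -1.0 [-0.0311 -0.0545] 14.6917
0.09 fx -1.3 fy 0.72 4.3 [-0.031  -0.0237] 15.3917
0.11 fx 0.56 fy 1.54 7.8 [-0.0309 -0.0028] 15.925
0.115 fx -0.91 fy 1.88 7.0 [-0.0309  0.0021] 16.225
```

View pics/w4.png

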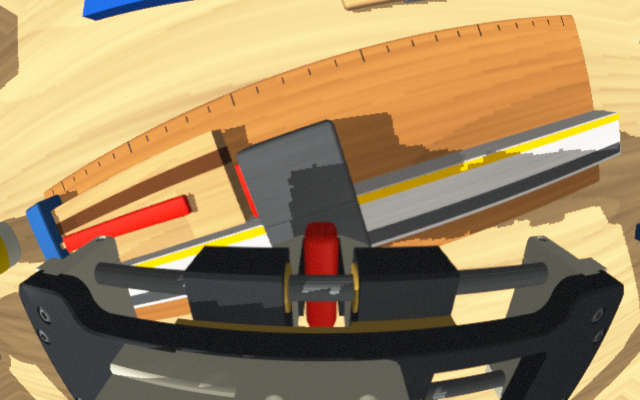

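The stop slid freely. The gap between pad and board (pad at about (245,190), board end at about (222,145)) is still some 12–14 mm, so I'll feel for contact in 1 mm steps.

```bash
python3 - <<'E'
from bench import manip,effector,viewer
from h import *
x=np.load("st.npy"); c=x[:2]; a,z,s=x[2:]
base=None; h=[]
for i in range(18):
    s+=.006 if i==0 else .001
    manip.servo_line([*(c+FY*s),z],vel=.02); manip.sleep(.08)
    f,m=np.mean([rd(manip) for _ in range(3)],axis=0); fy=f[:2]@FY; h.append(fy)
    print(round(s,4),'fx',(f[:2]@FX).round(2),'fy',fy.round(2),f[2].round(1),m.round(3),inv(manip.current_tool_pos()).round(4),round(manip.current_clock(),2))
    if fy<max(h)-4: break
np.save("st.npy",np.r_[c,a,z,s])
E
```

```text
0.121 fx 0.53 fy -0.2 6.9 [ 0.172  0.301 -0.027] [-0.0309  0.0078] 16.81
0.122 fx -0.1 fy -0.26 6.4 [0.014 0.275 0.025] [-0.0309  0.0085] 17.14
0.123 fx 0.69 fy -0.97 6.8 [0.004 0.304 0.019] [-0.0309  0.0094] 17.48
0.124 fx 0.72 fy -0.2 6.5 [-0.037  0.225  0.007] [-0.0309  0.0104] 17.81
0.125 fx -0.1 fy -1.89 6.4 [-0.068  0.25   0.012] [-0.0309  0.0114] 18.14
0.126 fx 0.55 fy -1.31 6.0 [-0.09   0.255  0.021] [-0.0309  0.0124] 18.48
0.127 fx 1.6 fy -0.57 6.7 [-0.044  0.251 -0.002] [-0.0309  0.0134] 18.81
0.128 fx 1.29 fy -0.92 6.4 [ 0.005  0.233 -0.007] [-0.0309  0.0144] 19.14
0.129 fx -0.26 fy -0.47 6.2 [-0.036  0.282 -0.007] [-0.0309  0.0154] 19.48
0.13 fx 0.87 fy -1.95 6.3 [-0.007  0.218 -0.033] [-0.0309  0.0164] 19.81
0.131 fx 1.0 fy -0.86 4.9 [-0.025  0.204 -0.011] [-0.0309  0.0173] 20.14
0.132 fx 0.53 fy -0.97 6.2 [-0.221  0.216  0.053] [-0.0309  0.018 ] 20.48
0.133 fx 1.19 fy -1.64 6.0 [-0.323  0.167  0.07 ] [-0.0309  0.0186] 20.81
0.134 fx 0.72 fy -2.76 5.9 [-0.426  0.183 -0.008] [-0.0309  0.0194] 21.14
0.135 fx 1.11 fy -3.44 5.7 [-0.613  0.174 -0.01 ] [-0.0308  0.02  ] 21.48
0.136 fx -0.07 fy -4.35 6.5 [-0.786  0.103  0.014] [-0.0308  0.0206] 21.81
```

Contact shows clearly in Mx at about s = 0.1312, and the pad is now about 3 mm in. I'll ease back to about 2.3 mm, then turn anticlockwise. The grip is off-centre, so I'll fit its offset from the loosening data and feed that forward.

```bash
python3 - <<'E'
from bench import manip,effector,viewer
from h import *
x=np.load("st.npy"); c=x[:2]; a,z,s=x[2:]
D=np.array([[-26.7,.5447,-.0442],[-32.9,.5451,-.0443],[-39.1,.5458,-.0446],[-45.3,.5462,-.0449],[-51.5,.5468,-.0455],[-57.7,.5471,-.0457],[-63.9,.5476,-.0460],[-70.1,.5478,-.0463],[-76.3,.5475,-.0463]])
A=[];b=[]
for t,px,py in D:
    C,S=np.cos(np.radians(t)),np.sin(np.radians(t)); A+=[[1,0,C,-S],[0,1,S,C]]; b+=[px,py]
sol,*_=np.linalg.lstsq(np.array(A),np.array(b),rcond=None); r=sol[2:]; print("axis",sol[:2],"r",r,inv(sol[:2]))
rot=lambda t: np.array([[np.cos(t),-np.sin(t)],[np.sin(t),np.cos(t)]])@r
s-=.0012; p=c+FY*s; manip.servo_line([*p,z],vel=.02); manip.sleep(.1)
f,m=rd(manip); print('back',(f[:2]@FY).round(2),m.round(3),inv(manip.current_tool_pos()).round(4))
ax=p-rot(np.radians(a)); N=13; st=(-18.5-a)/N
for i in range(N):
    a+=st; p=ax+rot(np.radians(a))
    manip.servo_line([*p,z],down(a),vel=.05)
    f,m=rd(manip); ax=ax+FX*np.clip(f[:2]@FX/K,-.001,.001)
    t=manip.current_tool_pos(); hd=heading(manip)
    print(round(a,1),round(hd,1),'fx',(f[:2]@FX).round(1),'fy',(f[:2]@FY).round(1),f[2].round(1),m.round(3),'axis y',inv(t[:2]-rot(np.radians(hd))).round(4),round(manip.current_clock(),2))
    if a>-75 and abs(m[2])>.55: break
np.save("st.npy",np.r_[p,a,z,s])
E
```

```text
axis [ 0.54371975 -0.04884878] r [-0.00107232  0.00456285] [-0.03464605 -0.11718094]
back -3.57 [-0.58   0.139 -0.011] [-0.0308  0.0198]
-94.7 -94.7 fx 1.0 fy -4.0 5.9 [-0.574  0.047 -0.004] axis y [-0.0354  0.0202] 22.42
-88.4 -88.4 fx 1.7 fy -3.6 5.7 [-0.628  0.044  0.069] axis y [-0.0353  0.0202] 22.68
-82.0 -82.0 fx -0.0 fy -3.2 6.3 [-0.732  0.254 -0.006] axis y [-0.0352  0.0202] 22.93
-75.7 -75.7 fx 0.5 fy -3.8 6.6 [-0.656  0.119  0.03 ] axis y [-0.0351  0.0201] 23.19
-69.3 -69.3 fx 1.6 fy -3.8 6.3 [-0.678  0.208  0.12 ] axis y [-0.035   0.0201] 23.45
-63.0 -62.9 fx -0.9 fy -4.9 7.3 [-0.699  0.316  0.096] axis y [-0.0348  0.0201] 23.71
-56.6 -56.6 fx 1.4 fy -3.2 6.9 [-0.673  0.114  0.142] axis y [-0.0347  0.0202] 23.97
-50.3 -50.2 fx 0.2 fy -3.6 7.7 [-0.712  0.317  0.184] axis y [-0.0346  0.0202] 24.23
-43.9 -43.9 fx 0.5 fy -3.7 7.9 [-0.708  0.273  0.161] axis y [-0.0345  0.0202] 24.48
-37.6 -37.5 fx 0.3 fy -3.4 9.0 [-0.654  0.327  0.192] axis y [-0.0343  0.0203] 24.74
-31.2 -31.2 fx 0.0 fy -4.2 8.7 [-0.718  0.32   0.166] axis y [-0.0342  0.0203] 25.0
-24.9 -24.8 fx 0.7 fy -2.8 9.9 [-0.724  0.333  0.303] axis y [-0.0341  0.0204] 25.26
-18.5 -18.4 fx -0.2 fy -2.9 9.7 [-0.659  0.386  0.258] axis y [-0.034   0.0205] 25.52
```

```bash
python3 - <<'E'
from bench import manip,effector,viewer
from h import *
import cv2
x=np.load("st.npy"); p=x[:2]
effector.open_jaws(); manip.sleep(.2); print(manip.current_force(),manip.current_tool_pos(),heading(manip))
manip.servo_line([*p,.16],vel=.12)
q=p+FX*.02+FY*(-.02); manip.servo_line([*q,.22],vel=.12)
cal=viewer.get_calibration("wrist"); im=viewer.get_image("wrist"); np.save("cal5.npy",cal,allow_pickle=True)
im2=viewer.get_image("scene")
A=cv2.resize(im[0:230,190:470,::-1],None,fx=2.6,fy=2.6,interpolation=cv2.INTER_CUBIC)
cv2.imwrite("pics/w5.png",A); cv2.imwrite("pics/s5.png",im2[:,:,::-1]); print(manip.current_clock())
E
```

```text
[0.31613155 0.02925946 0.36669179] [0.52462306 0.09184002 0.08497808] -18.49974170103116
28.5583
```

View pics/w5.png

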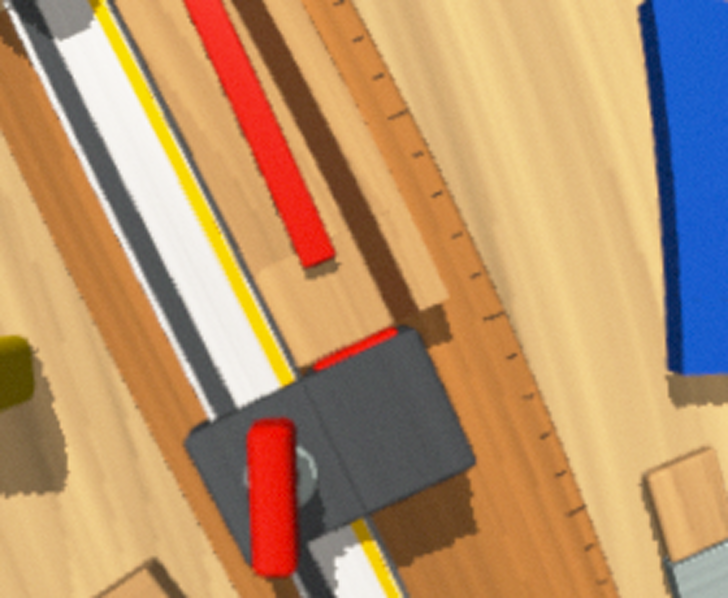

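The pad, at (355,350), meets the board's end with no gap, and the wing runs from (272,422) to (274,577). I'll check the wing angle numerically, then hand in.

```bash
python3 - <<'E'
from bench import manip,viewer
from h import *
cal=np.load("cal5.npy",allow_pickle=True).item()
g=lambda u,v,z: at_z(cal,(190+u/2.6,v/2.6),z,True)[:2]
a,b=g(272,422,.117),g(274,577,.117); print(inv((a+b)/2),np.degrees(np.arctan2(*(a-b)[::-1])),inv(g(446,298,.04)),inv(g(300,368,.04)))
manip.hand_in(); print(manip.current_clock())
E
```

```text
[-0.03353587  0.0215949 ] 70.96563310438682 [0.05558701 0.05327659] [-0.01216441  0.05284297]
the job is handed in; nothing more can be done
the job is handed in; nothing more can be done
```

The stop is set against the sample board and clamped, and the job is handed in. The robot's clock read 28.6 s at the last check before that, against the 48 s limit.

**What I did:** I gripped the wing knob and turned it clockwise by 74°, until the turning torque fell to about 0.03 N m. I then slid the free stop about 130 mm, feeling for the board in 1 mm steps. I eased back slightly, turned the knob anticlockwise by 82.6°, let go and lifted clear.

**Last checks:**
- **Pad:** the closing picture shows it against the board's free end with no visible gap. From where contact was felt, it is pressed in about 2.5 mm, roughly 3.5–4 N.
- **Clamp:** turning torque at the end was 0.26–0.30 N m. The wing stands at 71°, against 63–64° at the start. I put the knob at about -0.95 to -1.0, inside the firm range.

**Disagreements:**
- **Board end:** before and after, it measures 1.5 mm apart. That is within the cameras' 2 mm accuracy, so I can't fully rule out a tiny shift, though the end block backs the board.
- **Torque:** it read higher when loosening (0.44 N m peak) than when tightening at the same angles. I relied on the angle instead.
- **Upward pull:** turning the knob loose also pulled up on the wing with up to 19 N. I relieved that before sliding.

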